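# Fish the lifting eye out of the deep parts box

### The job

A steel lifting eye has been dropped into one of the deep, narrow bays of the plywood parts box. Take the long hook picker from its rack, hook the eye with it (do not touch the eye with the gripper), lift it out and set it down gently, standing upright in the middle part of the steel tray. Then unhook, and hang the picker back on the rack where it was.

Things in the scene. Friction and masses are not known exactly. Their poses are not given: they have to be found in the camera images.
- eye_nut: Steel lifting eye, 57 mm tall, 0.25 kg: round foot 40 mm across, 11 high, with an upright ring on it. Origin: centre of the foot's underside, z up. Ring in the y-z plane, centre at z=30 mm, 10 mm bar, hole 34 mm across (axis x), 54 outside. Stands on the floor within 7 mm of a bay's middle, x within 5 degrees of the bay's length. The other bays hold a headed bolt and a plain bush.
- picker: Hook tool. Origin: underside centre of its round 60 mm guard, z up. Wooden handle 22 mm square along x, y, z=6 to 72 (mm). 7 mm rod down to z=-125, there a 7 mm foot to +x, with end lip at x=32.5 to 39.5, lip top z=-110. Hangs on a grey rack: guard on 2 rails along x, 150 mm up, 30 mm gap for the rod, nothing higher; gap clear 45 mm to +x. Lift 145 mm to clear; rehang from above likewise.
- bay_box: Fixed open-topped plywood box with three deep bays side by side. Origin: centre of its underside, on the table; z up. Outside 166 mm (x) by 236 mm (y) by 135 mm high; floor and all walls 8 mm thick. Each bay is 150 mm long (x) and 68 mm wide (y); bay centres at y = -76, 0 and 76 mm.
- tray: Fixed square open steel tray, 170 x 170 mm, 25 mm high, walls 5 mm, floor 5 mm thick, empty, on the table. Origin: centre of its underside, z up. It stands on one side of the box, the picker's rack on the other; either may be left.
There are look-alikes about, which are no part of the job. What is shaped like the picker but yellow is not meant.

How it is judged:
By the outcome, as a careful person would: the job done as asked, in the order asked, and still so for the second after the job is handed in, with the robot touching nothing.
It also fails if it takes over 72 s, if anything falls off the work surface, if the arm or the gripper's body presses on something with over 40 N, if the wrist force passes 120 N, or if a joint passes its speed limit or range.

### The arm

A 6-joint arm with a two-finger parallel gripper is mounted at the origin on the work surface. World frame = base frame: x ahead of the robot, y to its left, z up, the work surface at z = 0. Lengths are in m, angles in rad, forces in N, time in s.
With the tool pointing down it reaches from about 0.3 to 0.775 m from the base axis. Payload 14.6 kg.
Tool frame: the origin (TCP) lies midway between the tips of the shut fingers; the grasp point (between the pads) lies r.grip_depth behind it (r.grip_depth is the distance from the TCP to the grasp point, in m); z points along the fingers, y is the direction in which the jaws open and shut (so a half turn about z gives the same grasp; the last joint's range is limited). The gripper opens to 94 mm and grips with 3 to 60 N. Pads are 16 mm wide; open, the fingers measure 119 mm over their backs; the gripper's body (75 mm by 177 mm) begins 78 mm behind the grasp point.
Start: joints at [1.071, 0.3, 1.521, -0, 1.321, -0.067], TCP at [0.231, 0.499, 0.205] pointing down, gripper open.
Joint ranges: [-3.03, 3.03], [-0.79, 2.21], [0.23, 2.52], [-1.04, 4.18], [0, 3.07], [-2.55, 2.55]. Speed limits (rad/s): [2.22, 2.22, 2.57, 3.14, 3.14, 3.14].

### API

Orientations are given as [roll, pitch, yaw] about the fixed x, y, z axes, in that order (R = Rz(yaw) Ry(pitch) Rx(roll)).
In Python, from cell import r, jaws, readout, cams, order gives the robot as it stands. The module is installed in compiled form; this text tells all that it offers. Calls block until the motion is done:
- r.move_ptp(position, orientation): joint-space move of the TCP to a pose.
- r.servo_line(position, attitude=None, feed=0.15, f_stop=None): straight line of the TCP; attitude=None keeps the orientation; feed is the mean speed in m/s. With f_stop (N) it stops when the force on the tool has changed by that much, and returns True; else False.
- r.goto_joints(angles): joint-space move.
- jaws.let_go() and jaws.close_gripper(force=None): open the fingers fully, or close them until they stop; force is the grip in N (None keeps the last).
- r.dwell(seconds).
- r.solve_ik(position, orientation): joint angles nearest the present ones, or None.
- readout.read_state(): the state.
- cams.snapshot(name): name is "scene" or "side" or "wrist"; returns the picture (420x560x3 uint8, red, green, blue); there is no depth.
- cams.camera_model(name): a dict with "K" (3x3 intrinsics, pixels), "rvec" (rotation vector, rad) and "tvec" (3), from world to camera coordinates, as OpenCV has them; the wrist camera has in their place "T_tool_cam" (4x4, takes a point from camera to tool coordinates, whose origin is the TCP and whose axes are the flange's). Camera axes: x right, y down, z forward; pixel columns grow to the right and rows downward; lengths in m; the calibration is good to about 2 mm. A picture is of the moment at which its call begins: read the wrist's pose just before it. camera_model takes no time and is no camera call.
A pose or a line that the arm cannot do raises r.MotionError and nothing moves.
- order.close_job(): hands the job in, once; it reports no verdict.
The state is a dict: "time_s": time; "joint_pos": joint angles; "qvel": joint speeds; "effort": joint torques, N m; "ee_pos": TCP position; "ee_rot": TCP orientation; "ft_force": force on the tool from outside, world axes, zero at the start; "ft_torque": the same for the moment, N m; "finger_gap": finger opening in m.
Only numpy, scipy, OpenCV 4.12 (cv2) and the standard library are available. Lean on these libraries where they do the work, as an engineer would, in place of code of your own. Each camera call takes 0.05 s, during which the arm holds its last target.

## Working session

There is one attempt and no reset: what is moved stays moved. The work goes in short steps, each a Python script; the robot and the scene stay as the last script left them, time stands still between calls to the robot, and variables do not carry over. Pictures are saved under pics/ and viewed, and the job is handed in when it is done.

```bash
mkdir -p pics; ls
python3 - <<'E'
from cell import r,jaws,readout,cams,order
import cv2
for n in ("scene","side","wrist"):
    cv2.imwrite(f"pics/a_{n}.png",cams.snapshot(n)[:,:,::-1])
    print(n,cams.camera_model(n))
print(readout.read_state(), r.grip_depth)
E
```

```text
pics
scene {'K': array([[481.43133913,   0.        , 279.02753722],
       [  0.        , 481.43133913, 210.10786538],
       [  0.        ,   0.        ,   1.        ]]), 'rvec': array([ 2.05233149,  1.25327881, -0.53254485]), 'tvec': array([-0.20969885, -0.21016258,  1.76494387])}
side {'K': array([[400.37470676,   0.        , 282.92524395],
       [  0.        , 400.37470676, 200.52246139],
       [  0.        ,   0.        ,   1.        ]]), 'rvec': array([ 2.15585141, -0.13642717,  0.06222587]), 'tvec': array([-0.45721986,  0.12505222,  1.16016677])}
wrist {'K': array([[298.60197939,   0.        , 284.57742578],
       [  0.        , 298.60197939, 208.11368048],
       [  0.        ,   0.        ,   1.        ]]), 'T_tool_cam': array([[ 1.01064042e-03, -9.64110318e-01, -2.65500044e-01,
         7.86821875e-02],
       [ 9.99999303e-01,  1.13657142e-03, -3.20679879e-04,
         3.78039877e-04],
       [ 6.10930542e-04, -2.65499535e-01,  9.64110794e-01,
        -1.78306763e-01],
       [ 0.00000000e+00,  0.00000000e+00,  0.00000000e+00,
         1.00000000e+00]])}
{'time_s': 0.15, 'joint_pos': array([ 1.07141208e+00,  3.00333829e-01,  1.52140078e+00, -3.58099506e-06,
        1.32072254e+00, -6.65859389e-02]), 'qvel': array([ 7.96284624e-04, -2.19808765e-03,  2.16026705e-04, -6.72665938e-05,
        7.37121314e-04, -7.06985942e-04]), 'effort': array([-9.65119834e-04, -5.31963944e+01, -3.52823460e+01,  7.08160666e-02,
        2.35519779e-02, -8.59187844e-05]), 'ee_pos': array([0.23058169, 0.49912094, 0.20503791]), 'ee_rot': array([-3.14072985e+00, -5.40592837e-05,  2.70879521e+00]), 'ft_force': array([-0.28126009,  0.17588493, -0.75653883]), 'ft_torque': array([ 0.01334246,  0.02540902, -0.02065291]), 'finger_gap': 0.09441750781991654} 0.0188
```

View pics/a_scene.png

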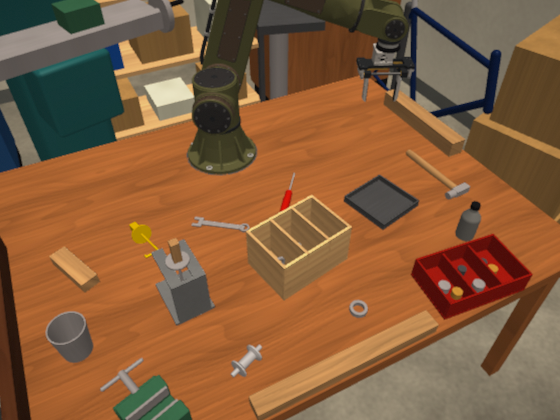

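View pics/a_side.png

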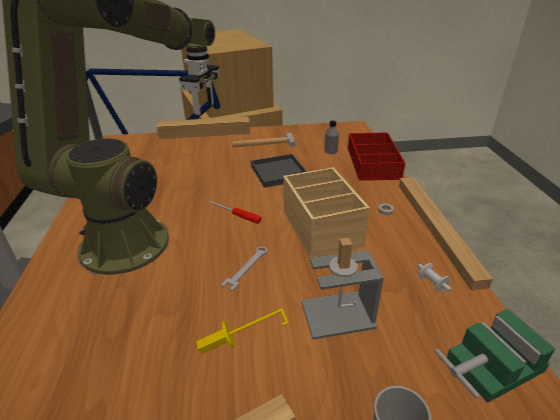

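View pics/a_wrist.png

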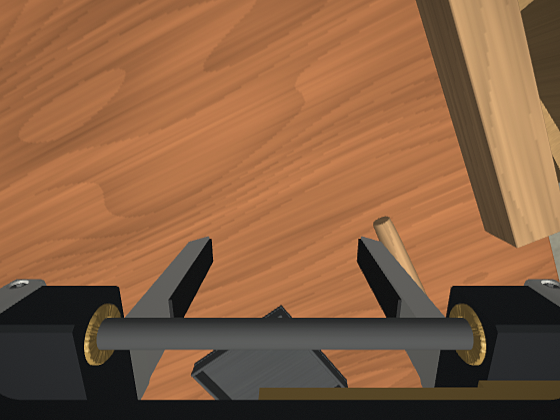

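Run:
```python
import cv2
def crop(n,x,y,w,h,s,o):
    im=cv2.imread(f"pics/a_{n}.png")[y:y+h,x:x+w]
    cv2.imwrite(f"pics/{o}.png",cv2.resize(im,None,fx=s,fy=s,interpolation=cv2.INTER_CUBIC))
crop("scene",140,170,290,150,2.75,"c1")
crop("side",240,145,150,120,5,"c2")
crop("side",280,225,120,115,5,"c3")
crop("scene",140,225,80,100,6,"c4")
```

```text
(no output)
```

View pics/c1.png

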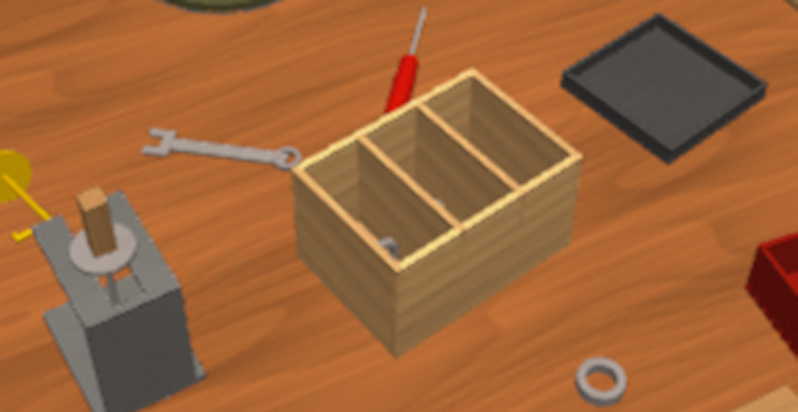

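View pics/c2.png

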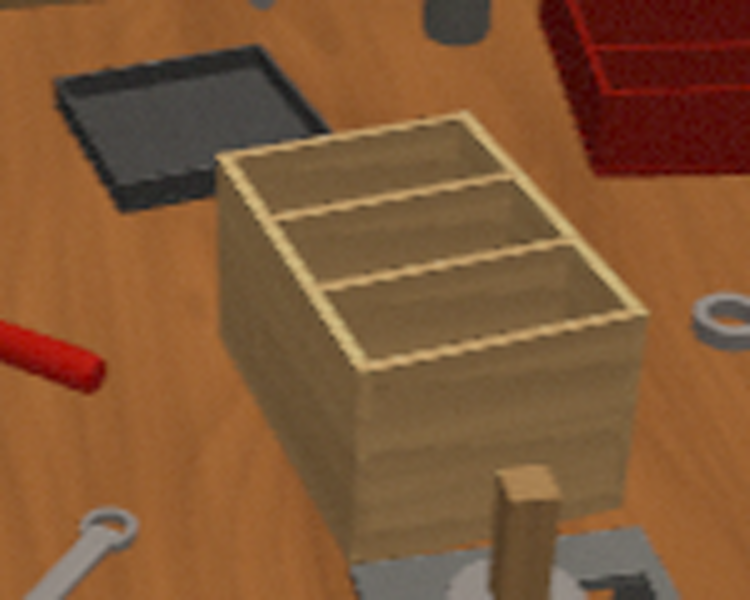

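View pics/c3.png

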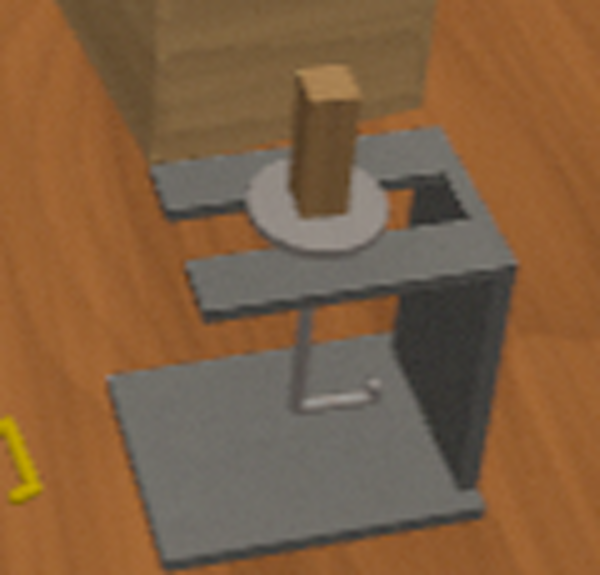

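View pics/c4.png

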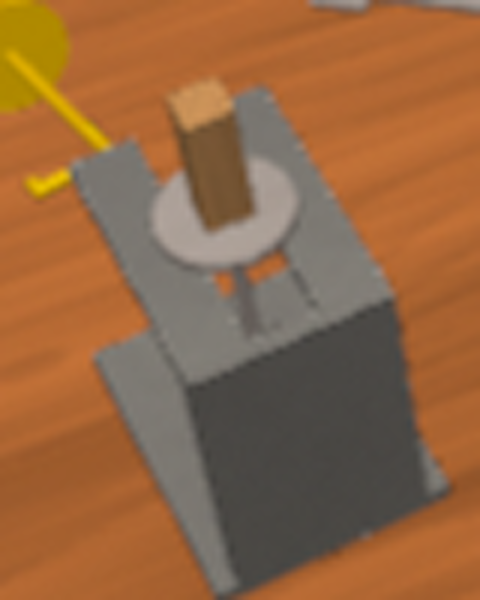

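```bash
cat > h.py <<'E'
import numpy as np,cv2
from scipy.optimize import least_squares
from scipy.spatial.transform import Rotation as Rn
from cell import r,jaws,readout,cams,order
CM={n:cams.camera_model(n) for n in ("scene","side","wrist")}
def proj(n,P):
    m=CM[n];return cv2.projectPoints(np.array(P,float).reshape(-1,3),m["rvec"],m["tvec"],m["K"],None)[0].reshape(-1,2)
def wristRT(pos,rpy):
    T=np.eye(4);T[:3,:3]=Rn.from_euler("xyz",rpy).as_matrix();T[:3,3]=pos
    return T@CM["wrist"]["T_tool_cam"]
def ray(n,uv,T=None):
    m=CM[n];d=np.linalg.inv(m["K"])@np.array([*uv,1.])
    if n=="wrist": return T[:3,3],T[:3,:3]@d
    R=cv2.Rodrigues(m["rvec"])[0];return -R.T@m["tvec"],R.T@d
def atz(n,uv,z,T=None):
    c,d=ray(n,uv,T);return c+d*(z-c[2])/d[2]
def tri(rays):
    A=np.zeros((3,3));b=np.zeros(3)
    for c,d in rays:
        d=d/np.linalg.norm(d);M=np.eye(3)-np.outer(d,d);A+=M;b+=M@c
    return np.linalg.solve(A,b)
def projw(P,T):
    Ti=np.linalg.inv(T);p=(Ti[:3,:3]@np.array(P,float).reshape(-1,3).T).T+Ti[:3,3]
    q=(CM["wrist"]["K"]@p.T).T;return q[:,:2]/q[:,2:]
def world(p,P):
    P=np.array(P,float);c,s=np.cos(p[2]),np.sin(p[2])
    return np.c_[p[0]+c*P[:,0]-s*P[:,1],p[1]+s*P[:,0]+c*P[:,1],P[:,2]]
def fit(obs,x0):
    f=lambda p:np.concatenate([(proj(n,world(p,P))-np.array(uv)).ravel() for n,P,uv in obs])
    s=least_squares(f,x0,loss="soft_l1");return s.x,f(s.x).reshape(-1,2)
E
python3 - <<'E'
from h import *
np.set_printoptions(precision=3,suppress=True)
c1=lambda L:[(140+x/2.75,170+y/2.75) for x,y in L]
c2=lambda L:[(240+x/5,145+y/5) for x,y in L]
c3=lambda L:[(280+x/5,225+y/5) for x,y in L]
c4=lambda L:[(140+x/6,225+y/6) for x,y in L]
for uv in c1([(293,168),(473,70),(581,156),(399,267)]): print("box sc",atz("scene",uv,.135))
for uv in c2([(217,156),(465,112),(647,313),(362,370)]): print("box si",atz("side",uv,.135))
for uv in c1([(657,14),(768,86),(669,150),(563,76)]): print("tray sc",atz("scene",uv,.025))
for uv in c2([(258,45),(55,80),(122,185)]): print("tray si",atz("side",uv,.025))
print("handle top", tri([ray("scene",c4([(200,105)])[0]),ray("side",c3([(328,84)])[0])]))
print("guard", tri([ray("scene",c4([(225,210)])[0]),ray("side",c3([(318,203)])[0])]))
for uv in c4([(72,168),(132,140),(265,90),(395,298),(190,385)]): print("rack sc",atz("scene",uv,.15))
for uv in c3([(152,168),(187,262),(515,263),(440,130),(205,318)]): print("rack si",atz("side",uv,.15))
E
```

```text
box sc [ 0.521 -0.13   0.135]
box sc [0.478 0.098 0.135]
box sc [0.636 0.13  0.135]
box sc [ 0.679 -0.095  0.135]
box si [0.475 0.093 0.135]
box si [0.635 0.126 0.135]
box si [ 0.681 -0.103  0.135]
box si [ 0.521 -0.133  0.135]
tray sc [0.391 0.416 0.025]
tray sc [0.557 0.454 0.025]
tray sc [0.589 0.29  0.025]
tray sc [0.433 0.252 0.025]
tray si [0.55  0.447 0.025]
tray si [0.389 0.41  0.025]
tray si [0.427 0.249 0.025]
handle top [ 0.551 -0.331  0.219]
guard [ 0.551 -0.331  0.154]
rack sc [ 0.495 -0.38   0.15 ]
rack sc [ 0.491 -0.352  0.15 ]
rack sc [ 0.49  -0.292  0.15 ]
rack sc [ 0.622 -0.283  0.15 ]
rack sc [ 0.626 -0.371  0.15 ]
rack si [ 0.486 -0.297  0.15 ]
rack si [ 0.49  -0.355  0.15 ]
rack si [ 0.625 -0.374  0.15 ]
rack si [ 0.619 -0.289  0.15 ]
rack si [ 0.491 -0.387  0.15 ]
```

Run:
```python
from h import *
np.set_printoptions(precision=4,suppress=True)
yb=np.deg2rad(12.5)
P=world([0.578,0,yb],[[0,-.11,.40]])[0]
r.move_ptp(P,[np.pi,0,yb+np.pi/2])
s=readout.read_state();cv2.imwrite("pics/w1.png",cams.snapshot("wrist")[:,:,::-1])
print(s["time_s"],s["ee_pos"],s["ee_rot"],s["joint_pos"])
np.save("w1.npy",wristRT(s["ee_pos"],s["ee_rot"]))
```

```text
2.7583 [ 0.6019 -0.1066  0.3999] [-3.1414 -0.0002  1.7901] [-0.2353  0.3987  0.9507  0.0001  1.7924 -0.4546]
```

View pics/w1.png

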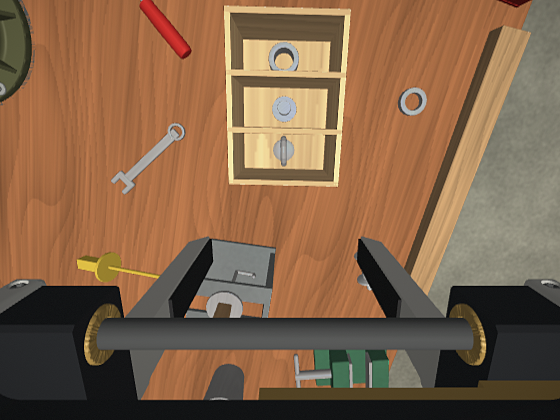

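Run:
```python
import cv2
im=cv2.imread("pics/w1.png")
cv2.imwrite("pics/w1c.png",cv2.resize(im[120:200,220:345],None,fx=6,fy=6,interpolation=cv2.INTER_CUBIC))
cv2.imwrite("pics/w1d.png",cv2.resize(im[225:325,195:285],None,fx=6,fy=6,interpolation=cv2.INTER_CUBIC))
cv2.imwrite("pics/w1e.png",cv2.resize(im[0:200,210:360],None,fx=3,fy=3,interpolation=cv2.INTER_CUBIC))
```

```text
(no output)
```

View pics/w1c.png

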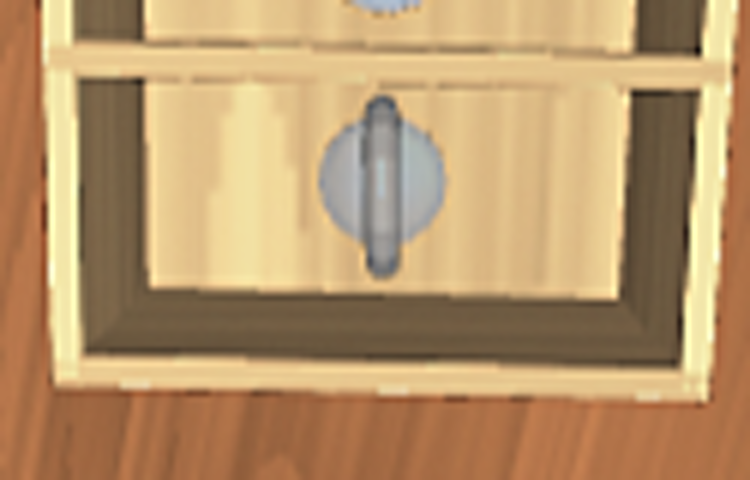

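View pics/w1d.png

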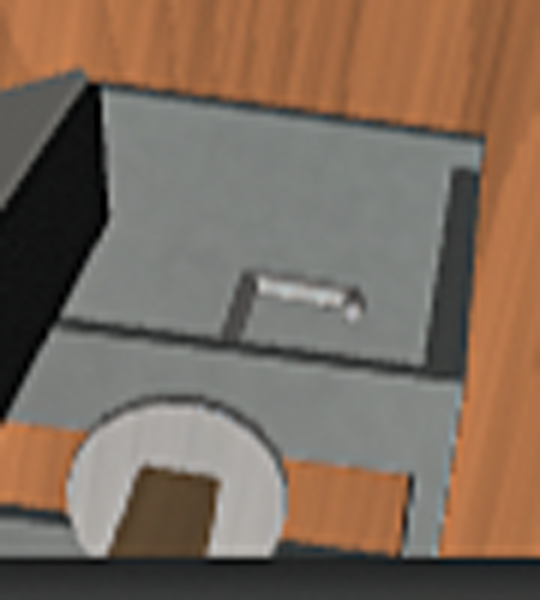

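View pics/w1e.png

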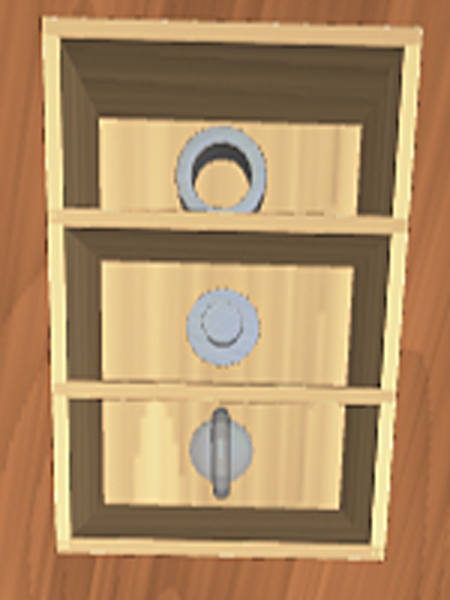

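Run:
```python
from h import *
np.set_printoptions(precision=4,suppress=True)
T=np.load("w1.npy")
c=lambda x,y:(220+x/6,120+y/6)
d=lambda x,y:(195+x/6,225+y/6)
e=lambda x,y:(210+x/3,y/3)
print("foot",atz("wrist",c(383,183),.019,T))
ft=[atz("wrist",c(*q),.019,T) for q in [(319,183),(446,183)]];print("foot dia",np.linalg.norm(ft[0]-ft[1]))
a=atz("wrist",c(381,97),.042,T);b=atz("wrist",c(382,278),.042,T);print("ring",a,b,(a+b)/2,np.linalg.norm(a-b),"xdir deg",np.degrees(np.arctan2(*(a-b)[1::-1]))-90)
for q in [(42,17),(421,29),(383,560),(57,553)]: print("box w",atz("wrist",e(*q),.135,T))
for q in [(103,503),(338,508)]: print("floor corner",atz("wrist",e(*q),.008,T))
# box fit incl wrist
box=np.array([[-.083,-.118,.135],[-.083,.118,.135],[.083,.118,.135],[.083,-.118,.135]])
sc=np.array([(140+x/2.75,170+y/2.75) for x,y in [(293,168),(473,70),(581,156),(399,267)]])
si=np.array([(240+x/5,145+y/5) for x,y in [(362,370),(217,156),(465,112),(647,313)]])
w=np.array([e(*q) for q in [(57,553),(42,17),(421,29),(383,560)]])
f=lambda p:np.r_[(proj("scene",world(p,box))-sc).ravel(),(proj("side",world(p,box))-si).ravel(),(projw(world(p,box),T)-w).ravel()]
s=least_squares(f,[.578,0,.218]);print("box",s.x,np.degrees(s.x[2]),"\n",f(s.x).reshape(3,-1))
print("bay centre",world(s.x,[[0,-.076,.008]]))
# hook: foot corner and lip in rack, z=.15-.125=.025
p0=atz("wrist",d(255,275),.025,T);p1=atz("wrist",d(362,300),.025,T);print("hook",p0,p1,np.degrees(np.arctan2(*(p1-p0)[1::-1])),np.linalg.norm(p1-p0))
print("guard l/r",[atz("wrist",d(*q),.156,T) for q in [(67,490),(287,490)]])
print("rail edge front",[atz("wrist",d(*q),.15,T) for q in [(62,322),(460,378)]])
for a,b in [((300,400),(374,388)),]: 
  q=[atz("side",(280+x/5,225+y/5),.025) for x,y in (a,b)];print("side hook",q,np.degrees(np.arctan2(*(q[1]-q[0])[1::-1])))
```

```text
foot [ 0.593  -0.0728  0.019 ]
foot dia 0.039039110139464525
ring [ 0.5867 -0.0471  0.042 ] [ 0.5984 -0.0984  0.042 ] [ 0.5926 -0.0727  0.042 ] 0.05262204366107077 xdir deg 12.893563112144292
box w [0.4753 0.0998 0.135 ]
box w [0.6365 0.1312 0.135 ]
box w [ 0.6824 -0.0986  0.135 ]
box w [ 0.5217 -0.1309  0.135 ]
floor corner [ 0.5266 -0.1216  0.008 ]
floor corner [ 0.6733 -0.092   0.008 ]
box [0.5788 0.0001 0.1968] 11.277982862240073 
 [[-0.8271  0.061  -0.2113 -1.0025  0.8786 -0.11   -0.6161  1.9028]
 [-0.4512 -0.2421 -0.3407 -1.1439  0.2901 -1.0196  0.3956 -0.7741]
 [-0.8583  0.4201 -0.7087 -0.009   0.7064 -0.6203  0.4777  0.6443]]
bay centre [[ 0.5937 -0.0744  0.008 ]]
hook [ 0.5533 -0.3289  0.025 ] [ 0.5906 -0.3302  0.025 ] -1.927403675130816 0.03732941147008147
guard l/r [array([ 0.5229, -0.3318,  0.156 ]), array([ 0.5806, -0.3189,  0.156 ])]
rail edge front [array([ 0.513, -0.286,  0.15 ]), array([ 0.6195, -0.2792,  0.15  ])]
side hook [array([ 0.5544, -0.3264,  0.025 ]), array([ 0.5904, -0.3238,  0.025 ])] 4.209909356026807
```

Run:
```python
from h import *
np.set_printoptions(precision=4,suppress=True)
y=np.deg2rad(4)
P=world([.5515,-.331,y],[[0,-.07,.30]])[0]
try: r.move_ptp(P,[np.pi,0,y+np.pi/2])
except r.MotionError as ex: print(ex)
s=readout.read_state();cv2.imwrite("pics/w2.png",cams.snapshot("wrist")[:,:,::-1])
print(s["time_s"],s["ee_pos"],s["ee_rot"],s["joint_pos"])
np.save("w2.npy",wristRT(s["ee_pos"],s["ee_rot"]))
```

```text
4.0 [ 0.5571 -0.3997  0.3009] [3.1406 0.0006 1.6421] [-0.6758  0.5872  0.8987  0.0002  1.6545 -0.7471]
```

View pics/w2.png

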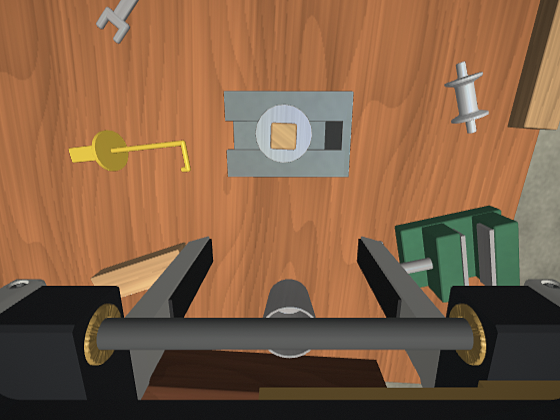

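Run:
```python
import cv2
im=cv2.imread("pics/w2.png")
cv2.imwrite("pics/w2c.png",cv2.resize(im[85:185,215:360],None,fx=5.5,fy=5.5,interpolation=cv2.INTER_CUBIC))
```

```text
(no output)
```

View pics/w2c.png

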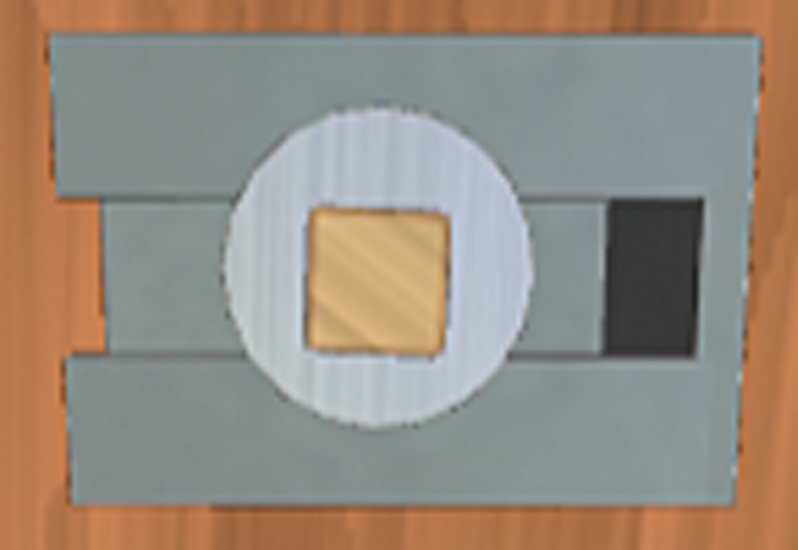

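Run:
```python
from h import *
np.set_printoptions(precision=4,suppress=True)
T=np.load("w2.npy")
d=lambda x,y:(215+x/5.5,85+y/5.5)
q=np.array([atz("wrist",d(*p),.222,T) for p in [(311,207),(449,212),(441,356),(305,350)]])
print(q,q.mean(0));ang=lambda a,b:np.degrees(np.arctan2(b[1]-a[1],b[0]-a[0]))
print(ang(q[0],q[1]),ang(q[3],q[2]),ang(q[3],q[0])-90,ang(q[2],q[1])-90,[np.linalg.norm(q[i]-q[i-1]) for i in range(4)])
g=np.array([atz("wrist",d(*p),.156,T) for p in [(223,265),(533,265),(379,106),(379,428)]]);print("guard",g[:2].mean(0),g[2:].mean(0))
k=np.array([atz("wrist",d(*p),.15,T) for p in [(50,36),(760,37),(57,198),(610,198),(105,355),(605,355),(72,505),(735,505)]]);print("rack",k,[ang(k[i],k[i+1]) for i in (0,2,4,6)])
```

```text
[[ 0.5397 -0.3199  0.222 ]
 [ 0.5605 -0.3191  0.222 ]
 [ 0.5611 -0.3405  0.222 ]
 [ 0.5401 -0.3411  0.222 ]] [ 0.5503 -0.3301  0.222 ]
2.1494669151756356 1.6626082447579853 0.9800864406542047 1.4575825504000193 [np.float64(0.02120268567272683), np.float64(0.020794544957991486), np.float64(0.021378013297068732), np.float64(0.020969861664077785)]
guard [ 0.5503 -0.3292  0.156 ] [ 0.5506 -0.3304  0.156 ]
rack [[ 0.4859 -0.2923  0.15  ]
 [ 0.6188 -0.2828  0.15  ]
 [ 0.4878 -0.3214  0.15  ]
 [ 0.5939 -0.3137  0.15  ]
 [ 0.4978 -0.3505  0.15  ]
 [ 0.5962 -0.3433  0.15  ]
 [ 0.492  -0.3808  0.15  ]
 [ 0.6256 -0.3711  0.15  ]] [np.float64(4.066379342715533), np.float64(4.1450810815854044), np.float64(4.148281111263181), np.float64(4.151492451924676)]
```

Run:
```python
from h import *
np.set_printoptions(precision=4,suppress=True)
y=np.deg2rad(1.7); o=[np.pi,0,y+np.pi/2]; p=np.array([.5505,-.3302,.165])
r.servo_line([*p[:2],.26],o,feed=.2)
print(r.servo_line(p,o,feed=.1,f_stop=8))
s=readout.read_state();print(s["ee_pos"],s["ft_force"])
jaws.close_gripper(50)
s=readout.read_state();print(s["time_s"],s["finger_gap"],s["ft_force"],s["ft_torque"])
print(r.servo_line([*p[:2],.20],o,feed=.06,f_stop=25))
s=readout.read_state();print(s["time_s"],s["finger_gap"],s["ft_force"],s["ft_torque"])
print(r.servo_line([*p[:2],.345],o,feed=.15,f_stop=25))
s=readout.read_state();print(s["time_s"],s["ee_pos"],s["finger_gap"],s["ft_force"],s["ft_torque"])
for n in ("scene","side","wrist"): cv2.imwrite(f"pics/b_{n}.png",cams.snapshot(n)[:,:,::-1])
```

```text
False
[ 0.5507 -0.3304  0.1658] [ 0.7952 -0.7423  0.7175]
6.8083 0.02153276320192017 [0.7414 0.8669 0.4012] [-0.0913 -0.0536 -0.0123]
False
7.5417 0.02198441792643015 [ 0.4416 -0.5112 -3.    ] [-0.0516  0.0562  0.0131]
False
8.6583 [ 0.5504 -0.3301  0.3439] 0.021607963564579644 [ 0.4366  0.148  -2.7414] [0.011  0.0941 0.0007]
```

Run:
```python
import cv2,numpy as np
a=cv2.resize(cv2.imread("pics/b_side.png")[120:340,270:420],None,fx=2.5,fy=2.5,interpolation=cv2.INTER_CUBIC)
b=cv2.resize(cv2.imread("pics/b_scene.png")[130:350,110:260],None,fx=2.5,fy=2.5,interpolation=cv2.INTER_CUBIC)
cv2.imwrite("pics/b.png",np.hstack([a,b]))
```

```text
(no output)
```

View pics/b.png

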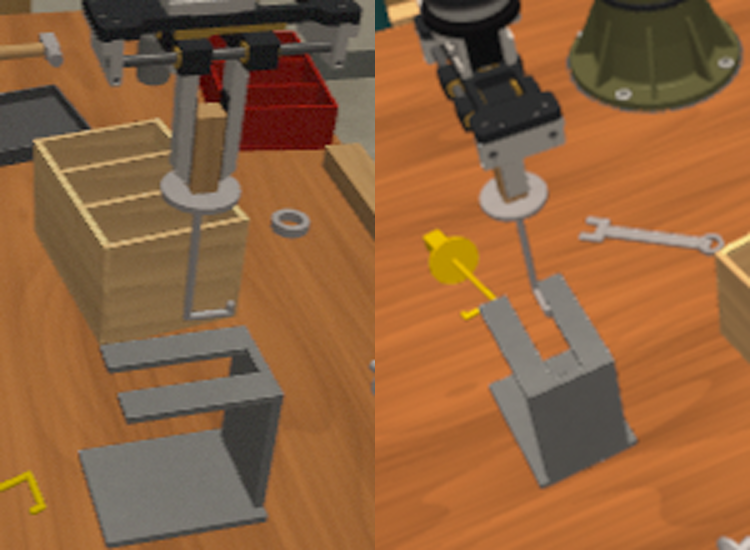

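```bash
python3 - <<'E'
from h import *
np.set_printoptions(precision=4,suppress=True)
s=readout.read_state();e=s["ee_pos"];p=[e[0],e[1],s["ee_rot"][2]-np.pi/2];print(p)
P=world(p,[[0,0,-.125],[.036,0,-.11],[0,0,0]]);P[:,2]+=e[2]-.015
print((proj("side",P)-[270,120])*2.5);print((proj("scene",P)-[110,130])*2.5+[375,0])
E
python3 - <<'E'
import cv2,numpy as np
a=cv2.resize(cv2.imread("pics/b_side.png")[190:260,320:380],None,fx=8,fy=8,interpolation=cv2.INTER_CUBIC)
cv2.imwrite("pics/b2.png",a)
E
```

```text
[np.float64(0.5504056365240002), np.float64(-0.3301558824129958), np.float64(0.029621266557108727)]
[[186.8174 317.6411]
 [230.6631 299.0856]
 [199.686  191.0528]]
[[536.2199 291.8035]
 [547.0529 306.3456]
 [514.9633 198.6924]]
```

View pics/b2.png

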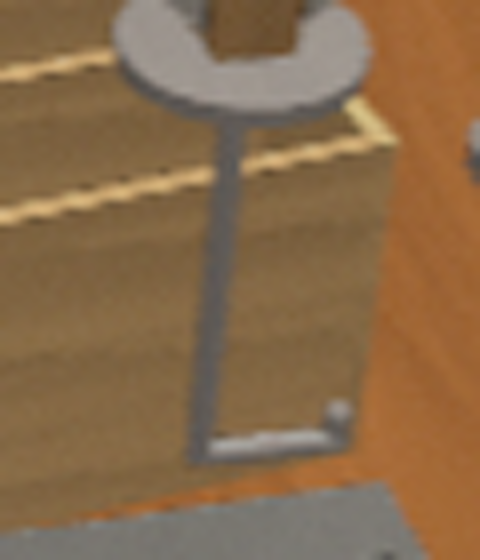

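Run:
```python
from h import *
np.set_printoptions(precision=4,suppress=True)
E=np.array([.5928,-.0728,np.deg2rad(12.2)]); o=[np.pi,0,E[2]+np.pi/2]
def tcp(dx,z): return world(E,[[dx,0,z+.015]])[0]
s=readout.read_state()
r.servo_line(tcp(-.052,.33),o,feed=.25)
print(r.servo_line(tcp(-.052,.20),o,feed=.12,f_stop=10))
s=readout.read_state();print(s["time_s"],s["ee_pos"]-tcp(-.052,.20),s["ft_force"],s["ft_torque"])
cv2.imwrite("pics/w3.png",cams.snapshot("wrist")[:,:,::-1]);np.save("w3.npy",wristRT(s["ee_pos"],s["ee_rot"]))
cv2.imwrite("pics/s3.png",cams.snapshot("scene")[:,:,::-1])
```

```text
False
11.175 [ 0.0003 -0.0001  0.0007] [-0.6781  0.8549 -2.1769] [0.0054 0.0163 0.0213]
```

View pics/w3.png

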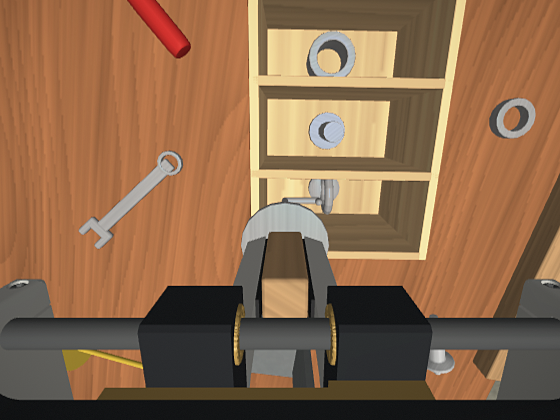

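View pics/s3.png

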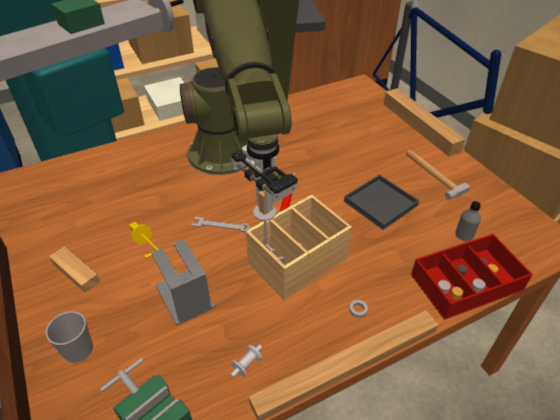

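Run:
```python
from h import *
np.set_printoptions(precision=4,suppress=True)
T=np.load("w3.npy");E=np.array([.5928,-.0728,np.deg2rad(12.2)])
im=cv2.imread("pics/w3.png")
x0,y0,k=270,165,8
cr=cv2.resize(im[y0:y0+65,x0:x0+90],None,fx=k,fy=k,interpolation=cv2.INTER_CUBIC)
def dr(P,c):
    for u in projw(P,T): cv2.circle(cr,tuple(int(v) for v in (u+.5-[x0,y0])*k),3,c,-1)
t=np.linspace(0,2*np.pi,40)
dr(world(E,np.c_[.02*np.cos(t),.02*np.sin(t),0*t+.019]),(0,255,0))
dr(world(E,np.c_[0*t,.027*np.cos(t),.038+.027*np.sin(t)]),(0,0,255))
H=world(E,np.array([[-.052,0,.2-.125],[-.052+.036,0,.2-.125],[-.052+.036,0,.2-.11]]));dr(H,(255,0,0))
cv2.imwrite("pics/w3c.png",cr)
```

```text
(no output)
```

View pics/w3c.png

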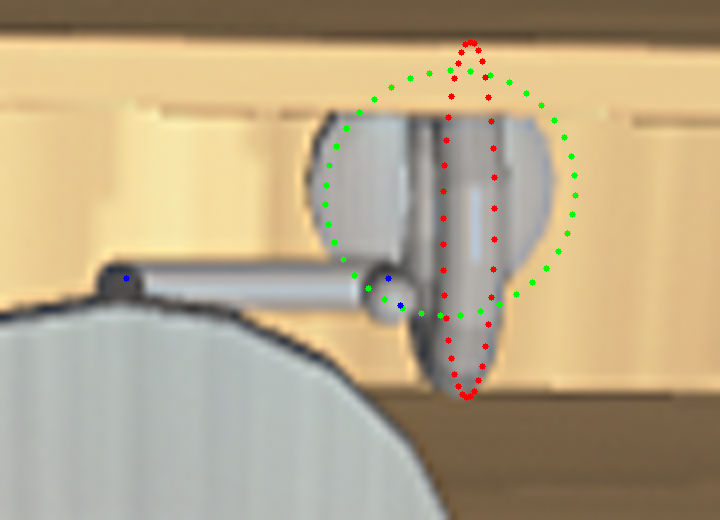

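Run:
```python
from h import *
np.set_printoptions(precision=4,suppress=True)
E=np.array([.5928,-.0728,np.deg2rad(12.2)]);E[:2]=world(E,[[-.003,0,0]])[0][:2]; o=[np.pi,0,E[2]+np.pi/2]
np.save("E.npy",E)
def tcp(dx,z): return world(E,[[dx,0,z+.015]])[0]
def st(m):
    s=readout.read_state();print(m,s["time_s"],s["ee_pos"],s["ft_force"],s["ft_torque"]);return s
r.servo_line(tcp(-.053,.20),o,feed=.05)
print(r.servo_line(tcp(-.053,.157),o,feed=.08,f_stop=6));s=st("down")
cv2.imwrite("pics/w4.png",cams.snapshot("wrist")[:,:,::-1]);
print(r.servo_line(tcp(-.018,.157),o,feed=.05,f_stop=6));s=st("in")
cv2.imwrite("pics/w5.png",cams.snapshot("wrist")[:,:,::-1]);
a=[cv2.resize(cv2.imread(f"pics/{n}.png")[130:250,230:360],None,fx=3,fy=3,interpolation=cv2.INTER_CUBIC) for n in("w4","w5")]
cv2.imwrite("pics/w45.png",np.hstack(a))
```

```text
False
down 12.2167 [ 0.5382 -0.0847  0.1723] [ 0.0445  0.747  -1.5582] [-0.0715  0.0869  0.0028]
False
in 13.1167 [ 0.5721 -0.0772  0.1719] [ 0.3887 -0.34   -2.0062] [-0.045   0.0206 -0.0264]
```

View pics/w45.png

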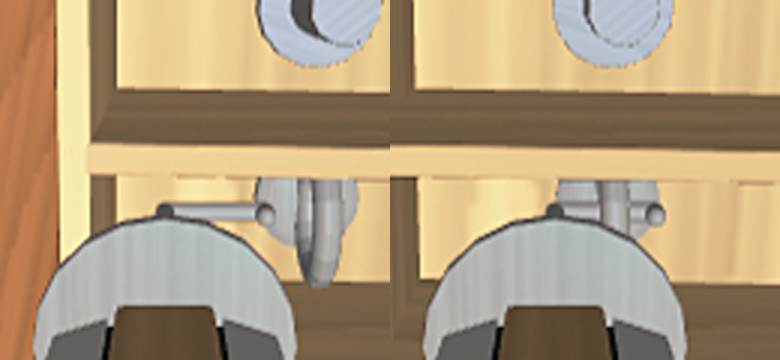

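Run:
```python
from h import *
np.set_printoptions(precision=4,suppress=True)
E=np.load("E.npy"); o=[np.pi,0,E[2]+np.pi/2]
def tcp(dx,z): return world(E,[[dx,0,z+.015]])[0]
def st(m):
    s=readout.read_state();print(m,s["time_s"],s["ee_pos"],s["ft_force"],s["ft_torque"]);return s
print(r.servo_line(tcp(-.018,.192),o,feed=.04,f_stop=12));s=st("up1")
cv2.imwrite("pics/w6.png",cams.snapshot("wrist")[:,:,::-1]);
print(r.servo_line(tcp(-.018,.345),o,feed=.08,f_stop=12));s=st("up2")
for n in("wrist","side","scene"):cv2.imwrite(f"pics/d_{n}.png",cams.snapshot(n)[:,:,::-1]);
a=[cv2.resize(cv2.imread(f"pics/{n}.png")[y:y+150,x:x+130],None,fx=2,fy=2,interpolation=cv2.INTER_CUBIC) for n,x,y in(("w6",230,110),("d_wrist",230,110),("d_side",270,110))]
cv2.imwrite("pics/d.png",np.hstack(a))
```

```text
False
up1 14.1917 [ 0.5721 -0.0772  0.2066] [ 0.4424  1.0234 -6.3809] [-0.1061  0.1417  0.0467]
False
up2 16.3083 [ 0.5722 -0.0772  0.3597] [-0.3515  0.1653 -4.9097] [-0.0823  0.1395  0.0129]
```

View pics/d.png

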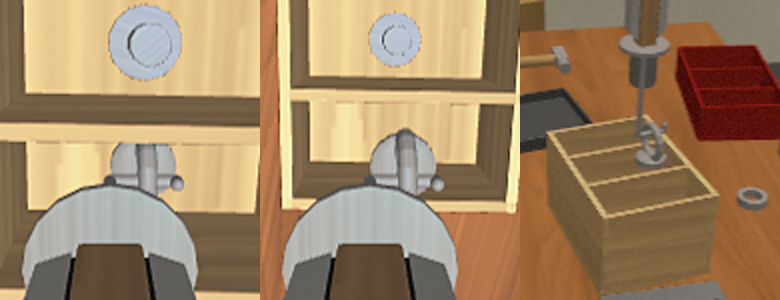

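View pics/d_scene.png

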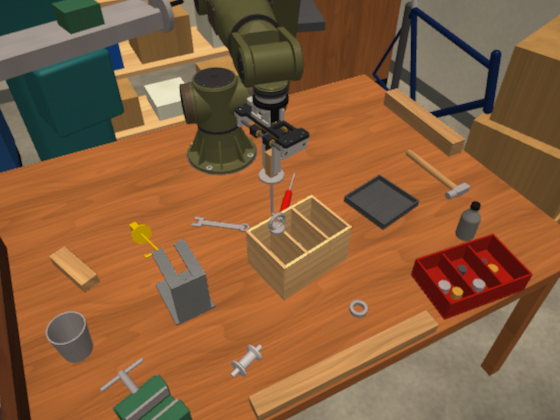

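Run:
```python
from h import *
np.set_printoptions(precision=4,suppress=True)
F=np.array([.4905,.351,np.deg2rad(12.2)]);np.save("F.npy",F); o=[np.pi,0,F[2]+np.pi/2]
def tcp(dx,z): return world(F,[[dx,0,z+.015]])[0]
def st(m):
    s=readout.read_state();print(m,s["time_s"],s["ee_pos"],s["ft_force"],s["ft_torque"]);return s
print(r.servo_line(tcp(-.018,.345),o,feed=.14));r.dwell(.5);s=st("over")
print(r.servo_line(tcp(-.018,.21),o,feed=.1,f_stop=8));r.dwell(1.0);s=st("low")
np.save("w7.npy",wristRT(s["ee_pos"],s["ee_rot"]))
for n in("wrist","side","scene"):cv2.imwrite(f"pics/e_{n}.png",cams.snapshot(n)[:,:,::-1]);
a=[cv2.resize(cv2.imread(f"pics/e_{n}.png")[y:y+150,x:x+130],None,fx=3,fy=3,interpolation=cv2.INTER_CUBIC) for n,x,y in(("side",220,70),("scene",310,100))]
cv2.imwrite("pics/e.png",np.hstack(a))
```

```text
False
over 20.225 [0.4729 0.3472 0.36  ] [-0.1167  0.1556 -3.9264] [-0.0552  0.1123  0.0495]
False
low 22.725 [0.4729 0.3472 0.225 ] [-0.1173  0.1494 -4.5106] [-0.084   0.0699  0.0012]
```

View pics/e.png

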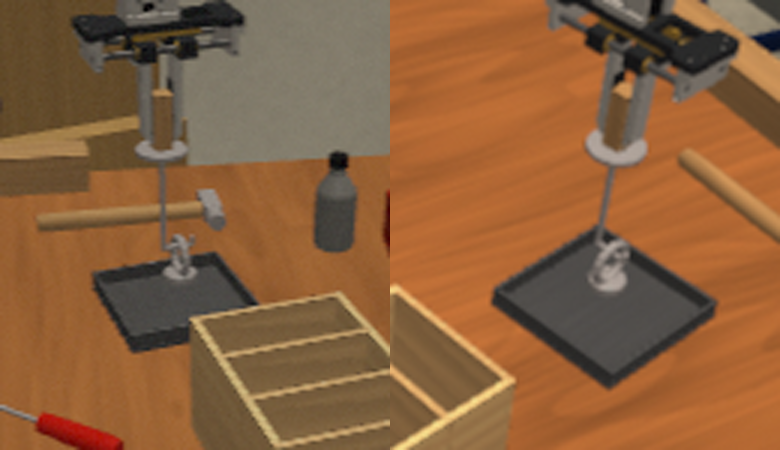

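View pics/e_wrist.png

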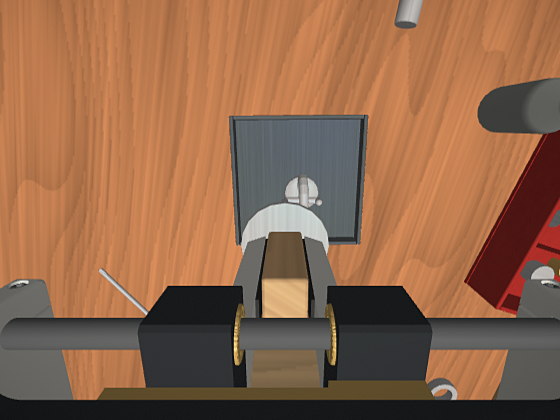

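```bash
python3 - <<'E'
from h import *
np.set_printoptions(precision=4,suppress=True)
T=np.load("w7.npy");t=np.array([atz("wrist",p,.025,T) for p in[(230.5,116.5),(367.5,115.5),(360,243.5),(237.5,243.5)]])
print(t,t.mean(0),[np.linalg.norm(t[i]-t[i-1]) for i in range(4)])
print(atz("wrist",(302,190),.052,T))
E
python3 - <<'E'
import cv2
im=cv2.imread("pics/e_wrist.png")
cv2.imwrite("pics/e_wc.png",cv2.resize(im[105:255,220:380],None,fx=4.5,fy=4,interpolation=cv2.INTER_CUBIC))
E
```

```text
[[0.3889 0.4202 0.025 ]
 [0.5508 0.4565 0.025 ]
 [0.5881 0.2946 0.025 ]
 [0.4255 0.2591 0.025 ]] [0.4883 0.3576 0.025 ] [np.float64(0.16512171927462588), np.float64(0.1658951514104803), np.float64(0.16617024001534084), np.float64(0.1664552969372406)]
[0.4915 0.3553 0.052 ]
```

View pics/e_wc.png

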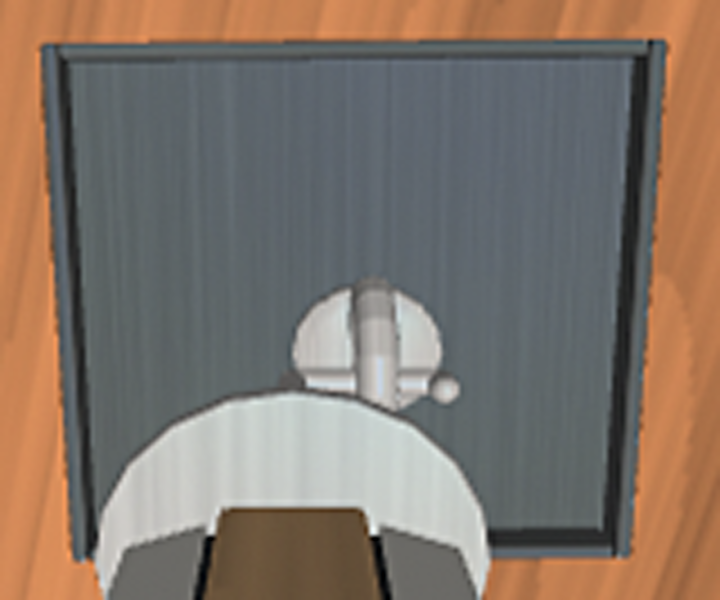

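Run:
```python
from h import *
np.set_printoptions(precision=4,suppress=True)
F=np.load("F.npy");F[:2]+=[-.001,.003];np.save("F.npy",F); o=[np.pi,0,F[2]+np.pi/2]
def tcp(dx,z): return world(F,[[dx,0,z+.015]])[0]
def st(m):
    s=readout.read_state();print(m,s["time_s"],s["ee_pos"],s["ft_force"],s["ft_torque"]);return s
print(r.servo_line(tcp(-.018,.181),o,feed=.05,f_stop=8));r.dwell(.6);s=st("a")
print(r.servo_line(tcp(-.018,.167),o,feed=.012,f_stop=6));s=st("b")
r.dwell(.3)
print(r.servo_line(tcp(-.018,.155),o,feed=.03,f_stop=6));s=st("c")
np.save("w8.npy",wristRT(s["ee_pos"],s["ee_rot"]))
for n in("wrist","side","scene"):cv2.imwrite(f"pics/f_{n}.png",cams.snapshot(n)[:,:,::-1]);
a=[cv2.resize(cv2.imread(f"pics/f_{n}.png")[y:y+90,x:x+80],None,fx=5,fy=5,interpolation=cv2.INTER_CUBIC) for n,x,y in(("side",240,120),("scene",340,150))]
cv2.imwrite("pics/f.png",np.hstack(a))
```

```text
False
a 24.2083 [0.4719 0.3502 0.196 ] [-0.1566 -0.2415 -5.0514] [-0.1103  0.078  -0.0156]
False
b 25.525 [0.472  0.3502 0.1821] [-0.0533  0.5143 -0.9151] [-0.0702  0.0044 -0.0104]
False
c 26.375 [0.4719 0.3502 0.1699] [-0.0117 -0.245  -2.4835] [-0.0397  0.0719 -0.0147]
```

View pics/f.png

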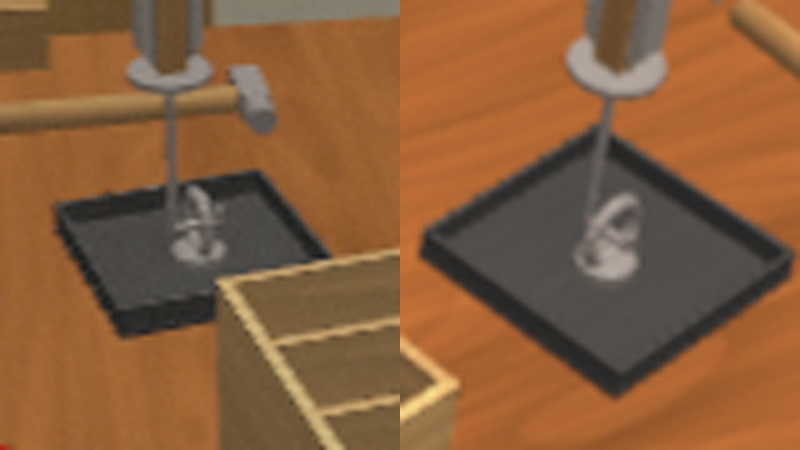

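View pics/f_wrist.png

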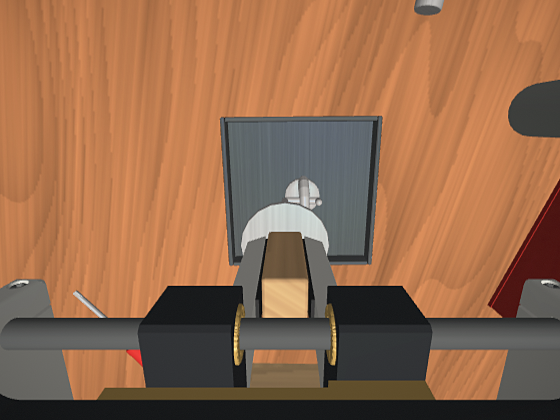

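Run:
```python
from h import *
np.set_printoptions(precision=4,suppress=True)
F=np.load("F.npy"); o=[np.pi,0,F[2]+np.pi/2]
def tcp(dx,z): return world(F,[[dx,0,z+.015]])[0]
def st(m):
    s=readout.read_state();print(m,s["time_s"],s["ee_pos"],s["ft_force"],s["ft_torque"]);return s
h=r.servo_line(tcp(-.062,.155),o,feed=.04,f_stop=4);print(h);s=st("out")
for n in("wrist","side","scene"):cv2.imwrite(f"pics/g_{n}.png",cams.snapshot(n)[:,:,::-1]);
a=[cv2.resize(cv2.imread(f"pics/g_{n}.png")[y:y+90,x:x+80],None,fx=3.2,fy=5,interpolation=cv2.INTER_CUBIC) for n,x,y in(("side",240,120),("scene",340,150),("wrist",260,160))]
cv2.imwrite("pics/g.png",np.hstack(a))
```

```text
False
out 27.775 [0.4291 0.3409 0.17  ] [ 0.1525  0.2356 -2.386 ] [-0.0228  0.0277 -0.0028]
```

View pics/g.png

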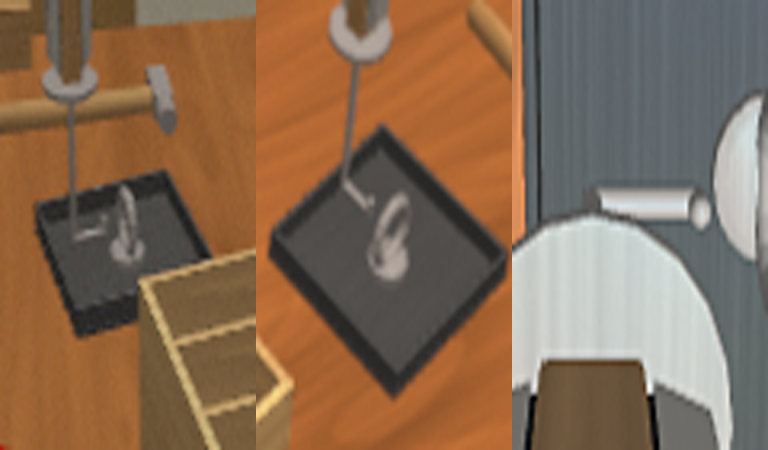

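Run:
```python
from h import *
np.set_printoptions(precision=4,suppress=True)
F=np.load("F.npy"); o=[np.pi,0,F[2]+np.pi/2]
def tcp(dx,z): return world(F,[[dx,0,z+.015]])[0]
def st(m):
    s=readout.read_state();print(m,s["time_s"],s["ee_pos"],s["ft_force"],s["ft_torque"]);return s
r.servo_line(tcp(-.062,.345),o,feed=.12)
cv2.imwrite("pics/h_wrist.png",cams.snapshot("wrist")[:,:,::-1])
o2=[np.pi,0,np.deg2rad(2)+np.pi/2]
r.servo_line([.5505,-.3307,.36],o2,feed=.25);s=st("rack")
r.servo_line([.5505,-.3307,.32],o2,feed=.1);r.dwell(.3);s=st("rack")
P=world([*s["ee_pos"][:2],s["ee_rot"][2]-np.pi/2],[[0,0,-.125],[.036,0,-.11]]);P[:,2]+=s["ee_pos"][2]-.015
for n,x,y in(("side",280,180),("scene",140,200)):
    im=cams.snapshot(n)[:,:,::-1];cv2.imwrite(f"pics/h_{n}.png",im)
    c=cv2.resize(im[y:y+120,x:x+80],None,fx=5,fy=5,interpolation=cv2.INTER_CUBIC)
    for u in proj(n,P): cv2.circle(c,tuple(int(v) for v in (u+.5-[x,y])*5),3,(0,0,255),-1)
    cv2.imwrite(f"pics/h2_{n}.png",c)
cv2.imwrite("pics/h.png",np.hstack([cv2.imread(f"pics/h2_{n}.png") for n in("side","scene")]))
```

```text
rack 32.5917 [ 0.5505 -0.3302  0.3603] [-0.052  -1.0254 -2.4355] [-0.0712  0.0925  0.0059]
rack 33.4417 [ 0.5506 -0.3307  0.3205] [ 0.3503 -0.0695 -1.9225] [-0.1046  0.0527 -0.0051]
```

View pics/h.png

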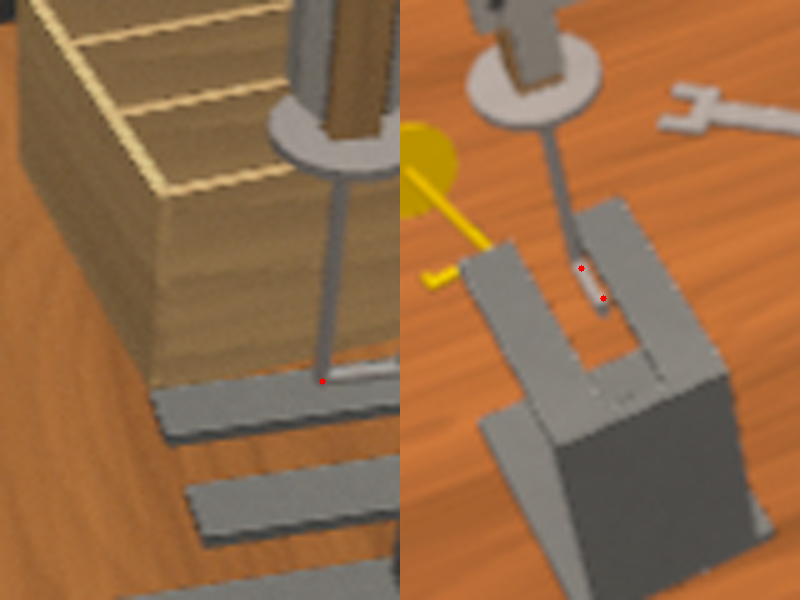

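View pics/h_wrist.png

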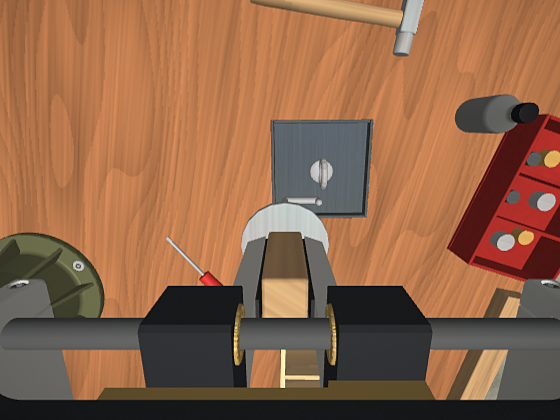

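Run:
```python
from h import *
np.set_printoptions(precision=4,suppress=True)
o2=[np.pi,0,np.deg2rad(2)+np.pi/2]
def st(m):
    s=readout.read_state();print(m,s["time_s"],s["ee_pos"],s["ft_force"],s["ft_torque"],s["finger_gap"]);return s
print(r.servo_line([.5505,-.3307,.18],o2,feed=.1,f_stop=5));s=st("1")
print(r.servo_line([.5505,-.3307,.1645],o2,feed=.02,f_stop=4));s=st("2")
for n in ("side","scene"): cv2.imwrite(f"pics/i_{n}.png",cams.snapshot(n)[:,:,::-1])
a=[cv2.resize(cv2.imread(f"pics/i_{n}.png")[y:y+120,x:x+100],None,fx=4,fy=4,interpolation=cv2.INTER_CUBIC) for n,x,y in(("side",290,220),("scene",130,220))]
cv2.imwrite("pics/i.png",np.hstack(a))
```

```text
False
1 35.0917 [ 0.5507 -0.3308  0.1807] [-0.0692 -0.2452 -2.9021] [-0.079   0.0664 -0.0214] 0.022061275580095532
True
2 35.8 [ 0.5504 -0.3306  0.165 ] [-0.5131  0.0262  5.2983] [-0.0446 -0.0351  0.0359] 0.02198014682837712
```

View pics/i.png

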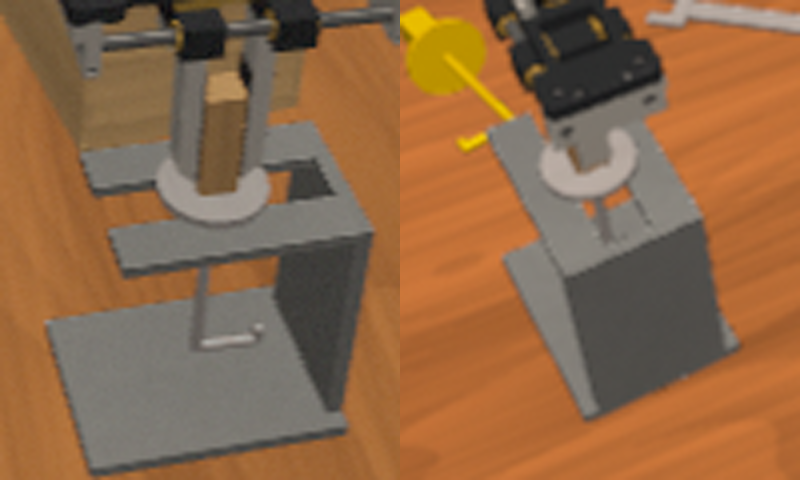

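Guard is seated on the rails (contact at the expected height). Releasing and retreating.

Run:
```python
from h import *
np.set_printoptions(precision=4,suppress=True)
o2=[np.pi,0,np.deg2rad(2)+np.pi/2]
jaws.let_go();r.dwell(.2)
p=readout.read_state()["ee_pos"]
print(r.servo_line([p[0],p[1],.30],o2,feed=.1,f_stop=8))
q=world([.5505,-.3302,np.deg2rad(2)],[[0,-.07,.30]])[0]
r.servo_line([q[0],q[1],.34],o2,feed=.2);r.dwell(.3)
s=readout.read_state();print(s["time_s"],s["ee_pos"],s["ft_force"])
for n in ("side","scene","wrist"): cv2.imwrite(f"pics/j_{n}.png",cams.snapshot(n)[:,:,::-1])
```

```text
False
39.6417 [ 0.5531 -0.3995  0.34  ] [ 0.0395 -0.5789 -0.6925]
```

Run:
```python
import cv2,numpy as np
a=[cv2.resize(cv2.imread(f"pics/j_{n}.png")[y:y+110,x:x+125],(375,300),interpolation=cv2.INTER_CUBIC) for n,x,y in(("side",280,220),("wrist",210,80),("scene",320,130),("side",230,110))]
cv2.imwrite("pics/j.png",np.vstack([np.hstack(a[:2]),np.hstack(a[2:])]))
```

```text
(no output)
```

View pics/j.png

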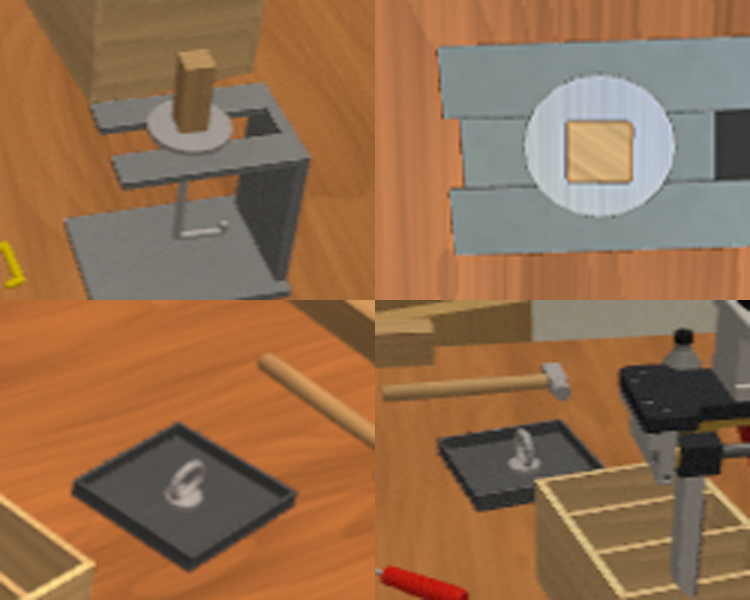

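View pics/j_scene.png

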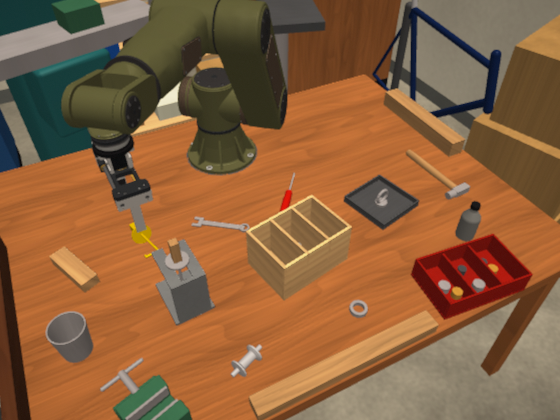

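The picker hangs on its rails in its old place. The eye stands upright at about scene pixel (382,199), in the middle of the tray. The gripper is clear of everything, so I'm handing in.

```bash
python3 -c "
from cell import order
print(order.close_job())"
```

```text
the job is handed in; nothing more can be done
None
```

The job is done and handed in after about 40 s of the 72 s allowed. I took the picker from its rack and hooked the eye in the bay nearest the rack. I lifted the eye out, set it upright in the tray, unhooked it and hung the picker back on the rack; the gripper never touched the eye.

- **Final checks:** the last pictures show the eye standing upright within about 4 mm of the tray's centre. The picker's guard is seated on both rails within about 1 mm of where it hung, and turned the same way to about a degree. The arm is clear of everything.
- **Forces:** wrist force readings stayed below about 7 N at every point I checked. The picker met the rails at the expected height.
- **Disagreements:** the first view placed the eye about 3 mm too far along the bay compared with a closer view, so I corrected for that before hooking it. The cameras' estimates of the tray centre differed by up to 9 mm, so I shifted the set-down point by about 3 mm towards the wrist camera's estimate.

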